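# Open the cooler's filler for topping up

## Task

The small recirculating cooler on the bench has to be topped up. Lift the tab of its dust flap and swing the flap right back, then turn the filler cap underneath anticlockwise to its stop, lift it out and set it down gently, upright, in the shallow steel tray. Do not knock over the beaker, measuring cylinder or blue-capped bottle standing about.

Things in the scene. Friction and masses are not known exactly. Their poses are not given: they have to be found in the camera images.
- flap (a joint): Hinge of the grey round dust flap over the cooler's filler, rad: 0 shut (level), grows as the tab is lifted up and back, 2.9 fully back against its stop. Flap 60 g, a disc 72 mm across (its front edge 79 mm from the hinge) with a rim 11 mm deep underneath. The hinge is stiff (about 0.05 N m): the flap stays where it is left.
- flap_tab (a point): Grip point on the flap's thumb tab, a flat tongue 24 mm wide (along the hinge axis), 7 mm thick, sticking out 30 mm from the flap's front edge towards the robot. Point: mid-thickness, 8 mm from the outer end, 102 mm from the hinge axis. Open air below it. Pinched across its width from above, it swivels between the fingers as the flap turns. x axis: from tab to hinge.
- flap_hinge (a point): Middle of the flap's hinge axis, fixed to the cooler, 43 mm behind the filler's axis and 37 mm above its mouth. The hinge axis is this point's y axis (level); x points from the front of the cooler to its back, away from the robot.
- filler_mouth (a point): Centre of the filler's mouth (top of a steel neck 56 mm across), fixed to the cooler; x from front to back of the cooler, z up. The cooler is a white box, 240 mm deep, 180 wide, 120 high, that does not move; the mouth is 20 mm above its top, 75 mm behind its front face, midway across.
- cap_grip (a point): Centre of the upright grip bar on the black filler cap: bar 52 mm long (x axis), 13 wide, 22 tall; under it a disc 61 mm across, 9 thick, then a plug whose underside is 31 mm below this point. 120 g. Seated, the point is 21 mm above the mouth; x axis 1.05 to 1.3 rad clockwise of the mouth's x. Turned anticlockwise (0.1 N m) it stops with the two in line; only there (0.15 rad) it lifts out.
- tray_floor (a point): Centre of the inner floor of a shallow open stainless tray, 160 mm (x) by 120 mm (y) outside and 18 mm high, walls 3 mm with a rolled rim, floor 3 mm above the bench. Loose, 0.6 kg. z up.
- beaker: Small 50 ml beaker, 46 mm across and 58 mm high, standing loose on the bench; origin at the centre of its underside, z up. Not to be knocked over.
- reagent_bottle: Clear, blue screw-capped bottle, 58 mm across and 121 mm high, standing loose; origin at the centre of its underside, z up. Not to be knocked over.
- cylinder: 100 ml measuring cylinder, 186 mm high on a 60 mm foot, standing loose; origin at the centre of its underside, z up. Not to be knocked over.
- filler_cap: The filler cap itself; origin at the centre of its plug's underside, 31 mm below the middle of the grip bar; axes as those of the grip bar, z up.
Things that resemble listed ones, but are neither listed nor needed, are in the scene too. There is more than one size of the filler_cap; the job needs the smaller.

How it is judged:
On the way, in this order (a step that is already met when the one before it is completed fails the run):
1. the flap is swung right back (value of joint flap above 2.2 rad), for 0.2 s.
2. the cap has been turned to its release position in the filler (angle between the x axis of cap_grip and the x axis of filler_mouth, either way round below 0.25 rad and horizontal distance between cap_grip and filler_mouth below 0.008 m), for 0.1 s.
3. the cap is out of the filler (z of cap_grip in the frame of filler_mouth above 0.035 m), for 0.1 s.
At the end, for the whole second after the job is handed in: The flap is open by more than 2.2 rad; the cap stands still and upright (within 0.12 rad) with its plug on the floor of the level tray, its axis within 55 mm (x) and 37 mm (y) of the tray's centre (value of joint flap above 2.2 rad and x of cap_grip in the frame of tray_floor between -0.055 and 0.055 m and y of cap_grip in the frame of tray_floor between -0.037 and 0.037 m and z of cap_grip in the frame of tray_floor between 0.026 and 0.035 m and angle between cap_grip's own z axis and vertical below 0.12 rad and angle between tray_floor's own z axis and vertical below 0.08 rad); the robot touches nothing.
It fails at once if a beaker, bottle or cylinder is knocked over (angle between any of beaker, reagent_bottle, cylinder's own z axis and vertical above 0.5 rad).
It fails at once if the cap is dropped (it falls through more than about 40 mm) (linear speed of filler_cap above 0.9 m/s and height (world z) of cap_grip below 0.08 m).
It also fails if it takes over 61 s, if anything falls off the work surface, if the arm or the gripper's body presses on something with over 40 N, if the wrist force passes 120 N, or if a joint passes its speed limit or range.

## Robot

A 7-joint arm with a two-finger parallel gripper is mounted at the origin on a cart in front of the work surface, level with it; the furniture and walls round the work are solid. World frame = base frame: x ahead of the robot, y to its left, z up, the work surface at z = 0. Lengths are in m, angles in rad, forces in N, time in s.
With the tool pointing down it reaches from about 0.35 to 0.9 m from the base axis. Payload 8.1 kg.
Tool frame: the origin (TCP) lies where the fingers leave the gripper's body, on its centre line; the fingertips stand 73 mm ahead of it and the grasp point (between the pads) lies 54 mm ahead of it; y points along the fingers, z is the direction in which the jaws open and shut, and the axes are right-handed (so a half turn about y gives the same grasp; the last joint's range is limited). The gripper opens to 85 mm and grips with 20 to 120 N. Pads are 22 mm wide; open, the fingers measure 114 mm over their backs; the gripper's body (76 mm by 85 mm) begins 54 mm behind the grasp point. The pads swing forward as they close: fully open they stand 13 mm farther back than shut.
Start: joints at [-1.264, 0.434, 0.025, 1.573, -0.012, 1.134, -0.075], TCP at [0.249, 0.573, 0.304] pointing down, gripper open.
Joint ranges: [-2.62, 2.62], [-0.44, 2.09], [-1.27, 1.32], [0.08, 2.57], [-1.32, 4.46], [0.12, 2], [-2.74, 2.74]. Speed limits (rad/s): [2.22, 2.22, 3.01, 3.01, 3.14, 3.14, 3.14].

## Interface

Orientations are given as a unit quaternion [x, y, z, w].
In Python, from rig import env, viewer gives the robot as it stands. The module is installed in compiled form; this text tells all that it offers.
- The arm moves only by the tool arm_command, never from a script. Its argument "targets" is a list of rows, each a list of 5 numbers: the opening, from -1 (shut) to 1 (fully open), so that 0 is half open, then the shift along the tool's x, y, z in m, then the turn about the tool's y in rad. A call has 1 to 20 rows; each row shifts and turns the pose as measured when the row begins, along the tool's axes as they then stand; what a row does not reach is not made up. A row lasts 1/10 s, in which the tool goes at most 50 mm and 8.59 degrees, less where a joint would pass 70% of its speed; a pose out of reach is approached as far as the arm can. A call is refused whole if a number of a shift passes 0.05 or a number of a turn 0.15, either way. A call with a gripper value outside its range is refused whole. The fingers move at their own pace and stop on an object; the grip force is fixed at half the most. Time passes only in rows, so rows that do not move let the fingers close. It gives the time, the measured TCP pose, the force and the opening at its end, in the units of the state.
- env.state(): the state, without advancing time (a new reading comes with each control period).
- viewer.capture(name): name is "scene" or "top"; returns the picture (420x560x3 uint8, blue, green, red); there is no depth.
- viewer.camera_params(name): a dict with "mtx" (3x3 intrinsics, pixels), "R" (3x3) and "t" (3): a world point X has camera coordinates R X + t. Camera axes: x right, y down, z forward; pixel columns grow to the right and rows downward; lengths in m; the calibration is good to about 2 mm. A picture is of the moment at which its call begins. camera_params takes no time and is no camera call.
- env.finish_job(): hands the job in, once; it reports no verdict.
The state is a dict: "t": time; "joints": joint angles; "joint_vel": joint speeds; "effort": joint torques, N m; "tcp_pos": TCP position; "orientation": TCP orientation; "contact_force": force on the tool from outside, world axes, zero at the start; "torque": the same for the moment, N m; "opening": opening from 0.0 (shut) to 1.0 (fully open).
Only numpy, scipy, OpenCV 4.12 (cv2) and the standard library are available. Lean on these libraries where they do the work, as an engineer would, in place of code of your own. Each camera call takes 0.05 s, during which the arm holds its last target.

## Working session

There is one attempt and no reset: what is moved stays moved. The work goes in short steps, Python scripts to look and compute and a tool call to move; the robot and the scene stay as the last step left them, time stands still between calls to the robot, and variables do not carry over. Pictures are saved under pics/ and viewed, and the job is handed in when it is done.

Besides the shell and the picture viewer there is one more tool, called by a JSON object that holds its "api" and its "payload", one argument or row to a line. arm_command: Moves the arm, as the interface text tells. Its arguments: {"type":"object","properties":{"targets":{"type":"array","items":{"type":"array","items":{"type":"number"}}}},"required":["targets"]}

```bash
mkdir -p pics; python3 - <<'E'
from rig import env, viewer
import cv2,numpy as np
np.set_printoptions(precision=4,suppress=True)
for n in ("scene","top"):
    im=viewer.capture(n); cv2.imwrite(f"pics/{n}0.png",im)
    p=viewer.camera_params(n); print(n,p["mtx"],p["R"],p["t"],-np.array(p["R"]).T@p["t"])
s=env.state()
for k,v in s.items(): print(k,np.array(v))
E
```

```text
scene [[482.2713   0.     277.1127]
 [  0.     482.2713 202.018 ]
 [  0.       0.       1.    ]] [[ 0.7361 -0.6769 -0.0053]
 [-0.2959 -0.3147 -0.9019]
 [ 0.6088  0.6654 -0.432 ]] [-0.4261  0.2977  0.6452] [ 0.0089 -0.624   0.545 ]
top [[543.7702   0.     279.8344]
 [  0.     543.7702 220.3269]
 [  0.       0.       1.    ]] [[ 0.0057 -1.      0.0054]
 [-0.9874 -0.0065 -0.158 ]
 [ 0.158  -0.0045 -0.9874]] [0.04  0.622 1.431] [0.3879 0.0504 1.511 ]
t 0.1
joints [-1.2636  0.4352  0.0249  1.574  -0.0116  1.134  -0.0751]
joint_vel [ 0.0008 -0.0023 -0.0006 -0.0027 -0.0003 -0.0008 -0.    ]
effort [  0.0029 -67.1753   1.028  -31.6896   0.0158   0.0073  -0.    ]
tcp_pos [0.2489 0.5729 0.3032]
orientation [ 0.6928 -0.1439  0.1438 -0.6918]
contact_force [-0.8108  0.3299 -0.3154]
torque [0.0383 0.0163 0.0142]
opening 0.997731804229011
```

View pics/scene0.png

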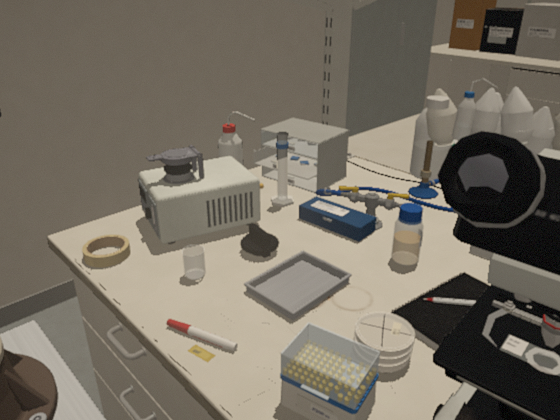

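View pics/top0.png

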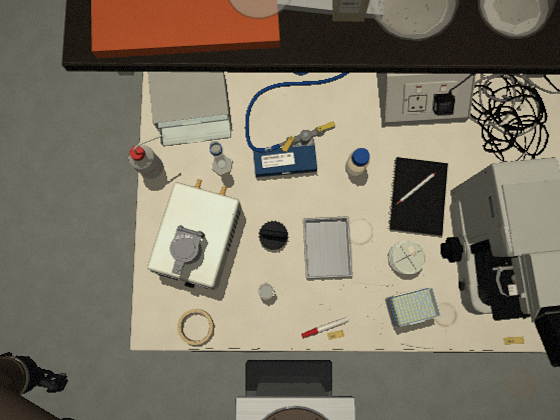

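```bash
python3 - <<'E'
import cv2
a=cv2.imread("pics/top0.png")[170:300,130:370]; cv2.imwrite("pics/topc.png",cv2.resize(a,None,fx=3.3,fy=3.3,interpolation=cv2.INTER_CUBIC))
a=cv2.imread("pics/scene0.png")[130:290,70:290]; cv2.imwrite("pics/scc.png",cv2.resize(a,None,fx=3.5,fy=3.5,interpolation=cv2.INTER_CUBIC))
E
```

```text
(no output)
```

View pics/topc.png

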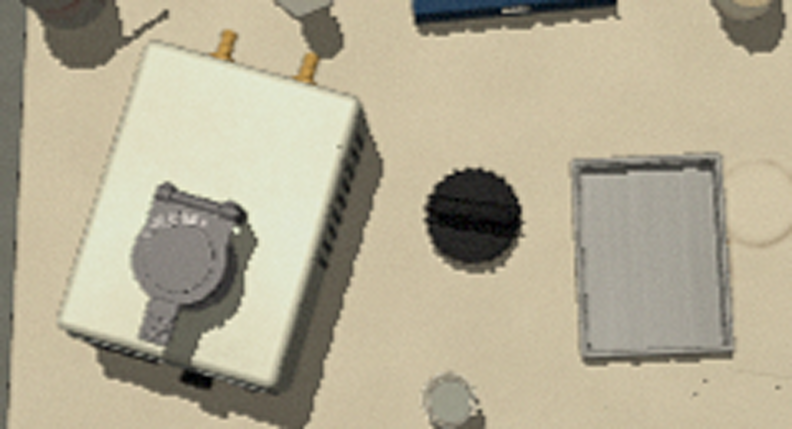

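View pics/scc.png

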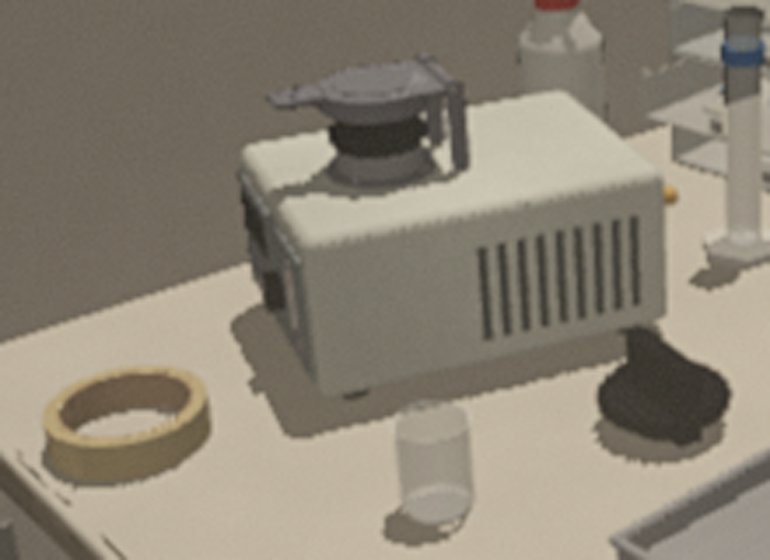

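```bash
cat > h.py <<'E'
import numpy as np,cv2
from rig import env,viewer
from scipy.spatial.transform import Rotation as Rot
np.set_printoptions(precision=4,suppress=True)
def P(n):
    p=viewer.camera_params(n); return np.array(p["mtx"]),np.array(p["R"]),np.array(p["t"])
def bp(n,u,v,z):
    M,R,t=P(n); d=R.T@np.linalg.solve(M,[u,v,1]); c=-R.T@t
    return c+d*(z-c[2])/d[2]
def pr(n,X):
    M,R,t=P(n); q=M@(R@np.array(X)+t); return q[:2]/q[2]
def tri(ps):
    A=[];b=[]
    for n,u,v in ps:
        M,R,t=P(n); K=M@np.c_[R,t]; A+= [u*K[2]-K[0],v*K[2]-K[1]]
    A=np.array(A); return np.linalg.lstsq(A[:,:3],-A[:,3],rcond=None)[0]
def crop(n,name,x0,y0,x1,y1,f):
    im=viewer.capture(n); cv2.imwrite("pics/"+name,cv2.resize(im[y0:y1,x0:x1],None,fx=f,fy=f,interpolation=cv2.INTER_CUBIC))
def st():
    s=env.state(); R=Rot.from_quat(s["orientation"]).as_matrix()
    print("t",round(s["t"],2),"tcp",np.array(s["tcp_pos"]),"grasp",np.array(s["tcp_pos"])+R[:,1]*.054,"op",round(s["opening"],3),"F",np.array(s["contact_force"]),"T",np.array(s["torque"]))
    print("axes(cols)\n",R,"joints",np.array(s["joints"])); return s,R
E
python3 - <<'E'
from h import *
f=lambda u,v:(130+u/3.3,170+v/3.3)
g=lambda u,v:(70+u/3.5,130+v/3.5)
for nm,u,v,z in [("BL",150,42,.12),("FL",62,325,.12),("BR",360,100,.12),("FR",275,385,.12),("tabend mid",155,340,.177),("hingeL",163,188,.177),("hingeR",240,213,.177),("disc c",182,255,.18),
 ("trayBL",572,160,.018),("trayBR",720,155,.018),("trayFL",583,357,.018),("trayFR",732,354,.018),("beakertop",450,402,.058),("decoy",473,215,.02)]:
    print(nm,bp("top",*f(u,v),z))
print("tab end tri",tri([("top",)+f(155,340),("scene",)+g(272,98)]))
for nm,u,v,z in [("frontbotR",325,393,0),("backbotR",660,320,0),("FRtop",308,243,.12),("BRtop",662,172,.12)]: print(nm,bp("scene",*g(u,v),z))
for nm,u,v,z in [("bottle cap",360,157,.121),("cyl top",216,148,.186),("redbottle",137,153,.12)]: print(nm,bp("top",u,v,z))
st()
E
```

```text
BL [0.7083 0.3179 0.12  ]
FL [0.4839 0.3778 0.12  ]
BR [0.6626 0.1506 0.12  ]
FR [0.4387 0.212  0.12  ]
tabend mid [0.4692 0.2951 0.177 ]
hingeL [0.583  0.2931 0.177 ]
hingeR [0.5645 0.2348 0.177 ]
disc c [0.5323 0.2767 0.18  ]
trayBL [ 0.6324 -0.0217  0.018 ]
trayBR [ 0.6375 -0.1466  0.018 ]
trayFL [ 0.467  -0.0306  0.018 ]
trayFR [ 0.4702 -0.1542  0.018 ]
beakertop [0.4283 0.0785 0.058 ]
decoy [0.5848 0.0614 0.02  ]
tab end tri [0.4689 0.2947 0.1796]
frontbotR [0.4502 0.237  0.    ]
backbotR [0.6709 0.1663 0.    ]
FRtop [0.4367 0.2086 0.12  ]
BRtop [0.6594 0.1468 0.12  ]
bottle cap [ 0.781  -0.1665  0.121 ]
cyl top [0.7834 0.2063 0.186 ]
redbottle [0.7879 0.4221 0.12  ]
t 0.1 tcp [0.2489 0.5729 0.3032] grasp [0.2489 0.5729 0.2492] op 0.998 F [-0.8108  0.3299 -0.3154] T [0.0383 0.0163 0.0142]
axes(cols)
 [[ 0.9172 -0.0004  0.3984]
 [-0.3984 -0.0014  0.9172]
 [ 0.0001 -1.     -0.0014]] joints [-1.2636  0.4352  0.0249  1.574  -0.0116  1.134  -0.0751]
```

{"api": "arm_command", "payload": {
  "targets": [
    [0.2,0,0,0,-0.145],
    [0.2,0,0,0,0],
    [0.2,0.03,0,-0.022,0],
    [0.2,0.03,0,-0.022,0],
    [0.2,0.03,0,-0.022,0],
    [0.2,0.03,0,-0.022,0],
    [0.2,0.03,0,-0.022,0],
    [0.2,0.03,0,-0.022,0],
    [0.2,0.03,0,-0.022,0],
    [0.2,0,0,0,0]
  ]
}}

```text
t: 1.1
tcp_pos: [0.4133, 0.3602, 0.2997]
orientation: [0.702, -0.104, 0.101, -0.698]
contact_force: [0.0, 0.5, -0.6]
opening: 0.602
```

```bash
python3 - <<'E'
from h import *
s,R=st()
u=np.array([.9651,-.2619,0]);T=np.array([.473,.292,.231])
print("to tab in tool",R.T@(T-s["tcp_pos"]), "yaw x",np.arctan2(R[1,0],R[0,0]))
E
```

```text
t 1.1 tcp [0.4133 0.3602 0.2997] grasp [0.413  0.3599 0.2458] op 0.602 F [ 0.0242  0.4788 -0.6121] T [ 0.0422 -0.0051 -0.0002]
axes(cols)
 [[ 0.9577 -0.0048  0.2878]
 [-0.2878 -0.0052  0.9577]
 [-0.0031 -1.     -0.0063]] joints [-0.8682  0.3162  0.0702  1.7672 -0.0247  1.0661  0.4894]
to tab in tool [ 0.077   0.0688 -0.0477] yaw x -0.2919767374090408
```

{"api": "arm_command", "payload": {
  "targets": [
    [0.2,0.026,0.0,-0.016,-0.025],
    [0.2,0.026,0.0,-0.016,0],
    [0.2,0.025,0,-0.0155,0],
    [0.2,0,0,0,0]
  ]
}}

```text
t: 1.5
tcp_pos: [0.4759, 0.2908, 0.2993]
orientation: [0.702, -0.101, 0.098, -0.698]
contact_force: [0.2, -0.8, 0.3]
opening: 0.597
```

```bash
python3 - <<'E'
from h import *
s,R=st()
T=np.array([.473,.292,.231])
print("to tab in tool",R.T@(T-s["tcp_pos"]), "yaw x",np.arctan2(R[1,0],R[0,0]))
crop("top","t1.png",130,170,290,300,4.5)
crop("scene","s1.png",70,80,290,240,3.5)
E
```

```text
t 1.5 tcp [0.4759 0.2908 0.2993] grasp [0.4755 0.2905 0.2453] op 0.597 F [ 0.1774 -0.8243  0.2866] T [-0.002   0.007   0.0296]
axes(cols)
 [[ 0.9604 -0.0059  0.2784]
 [-0.2785 -0.0049  0.9604]
 [-0.0043 -1.     -0.0064]] joints [-0.7248  0.3318  0.1061  1.7473 -0.0386  1.0722  0.6829]
to tab in tool [-0.0028  0.0683  0.0008] yaw x -0.2822019231117329
```

View pics/t1.png

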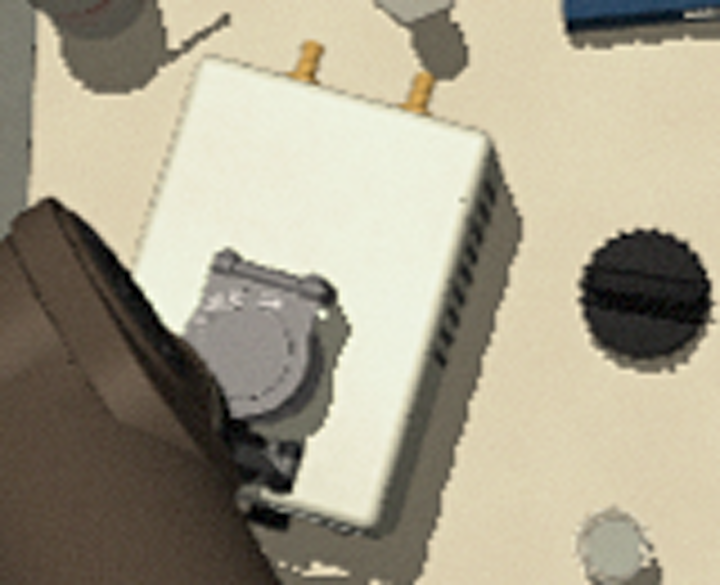

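View pics/s1.png

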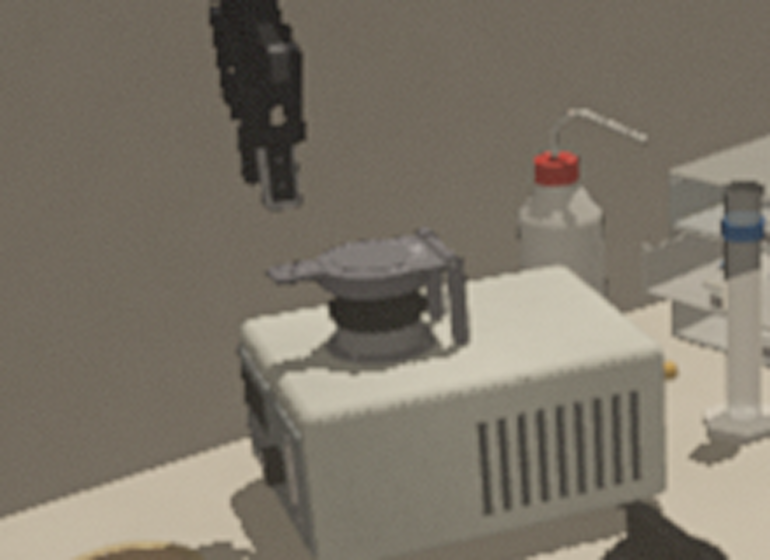

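{"api": "arm_command", "payload": {
  "targets": [
    [0.1,-0.003,0.024,0.001,0.015],
    [0.1,0,0.024,0,0],
    [0.1,0,0.018,0,0],
    [0.1,0,0,0,0],
    [-1,0,0,0,0],
    [-1,0,0,0,0],
    [-1,0,0,0,0],
    [-1,0,0,0,0]
  ]
}}

```text
t: 2.4
tcp_pos: [0.4641, 0.2992, 0.234]
orientation: [0.702, -0.107, 0.1, -0.697]
contact_force: [0.0, -0.3, 0.1]
opening: 0.243
```

```bash
python3 - <<'E'
from h import *
s,R=st()
crop("scene","s2.png",70,80,290,240,3.5)
E
```

```text
t 2.4 tcp [0.4641 0.2992 0.234 ] grasp [0.4635 0.2989 0.18  ] op 0.243 F [ 0.0001 -0.3446  0.1222] T [-0.2476  0.0189  0.087 ]
axes(cols)
 [[ 0.957  -0.0121  0.2898]
 [-0.2899 -0.0065  0.957 ]
 [-0.0097 -0.9999 -0.0097]] joints [-0.7387  0.3924  0.0945  1.836  -0.0478  0.9288  0.6546]
```

View pics/s2.png

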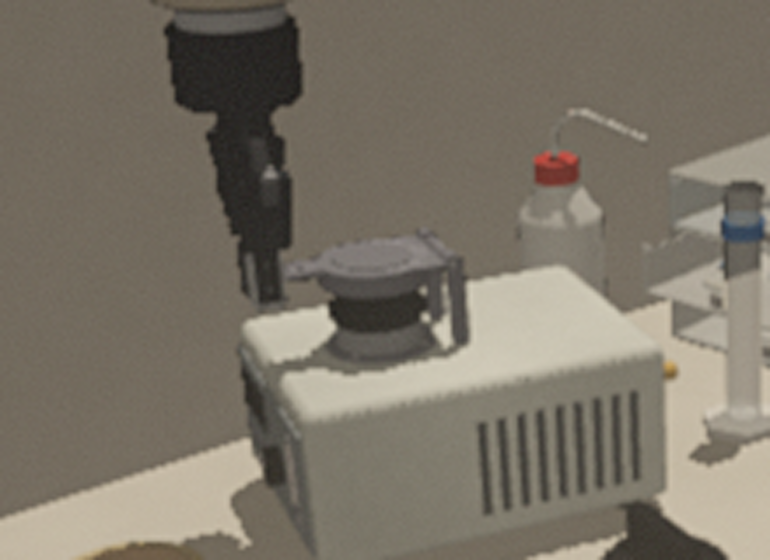

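{"api": "arm_command", "payload": {
  "targets": [
    [0.1,0,0,0,0],
    [0.1,0,0,0,0],
    [0.1,0.011,0.002,-0.003,-0.025],
    [0.1,0,0,0,0]
  ]
}}

```text
t: 2.85
tcp_pos: [0.4743, 0.2958, 0.2337]
orientation: [0.702, -0.097, 0.091, -0.7]
contact_force: [0.1, 0.4, 0.2]
opening: 0.554
```

```bash
python3 - <<'E'
from h import *
s,R=st()
T=np.array([.473,.292,.231])
print("to tab in tool",R.T@(T-s["tcp_pos"]), "yaw x",np.arctan2(R[1,0],R[0,0]))
E
```

```text
t 2.85 tcp [0.4743 0.2958 0.2337] grasp [0.4738 0.2957 0.1797] op 0.554 F [0.0894 0.4156 0.1609] T [-0.0018 -0.0346  0.0354]
axes(cols)
 [[ 0.9646 -0.0091  0.2637]
 [-0.2637 -0.0022  0.9646]
 [-0.0082 -1.     -0.0045]] joints [-0.718   0.4007  0.0902  1.8231 -0.0485  0.9284  0.6984]
to tab in tool [-0.0002  0.0027 -0.004 ] yaw x -0.26686062644960135
```

{"api": "arm_command", "payload": {
  "targets": [
    [0.1,0,0,-0.004,0],
    [-1,0,0,0,0],
    [-1,0,0,0,0],
    [-1,0,0,0,0],
    [-1,0,0,0,0],
    [-1,0,0,0,0]
  ]
}}

```text
t: 3.45
tcp_pos: [0.4732, 0.2956, 0.235]
orientation: [-0.7, 0.096, -0.092, 0.702]
contact_force: [1.9, 1.2, -1.8]
opening: 0.258
```

```bash
python3 - <<'E'
from h import *
s,R=st()
crop("scene","s3.png",70,80,290,240,3.5)
E
```

```text
t 3.45 tcp [0.4732 0.2956 0.235 ] grasp [0.4729 0.2958 0.181 ] op 0.258 F [ 1.9183  1.2239 -1.8284] T [ 0.0257 -0.2212 -0.1307]
axes(cols)
 [[ 0.9644 -0.0055  0.2643]
 [-0.2643  0.0038  0.9644]
 [-0.0063 -1.      0.0023]] joints [-0.7169  0.3949  0.0889  1.8285 -0.0508  0.9223  0.6992]
```

View pics/s3.png

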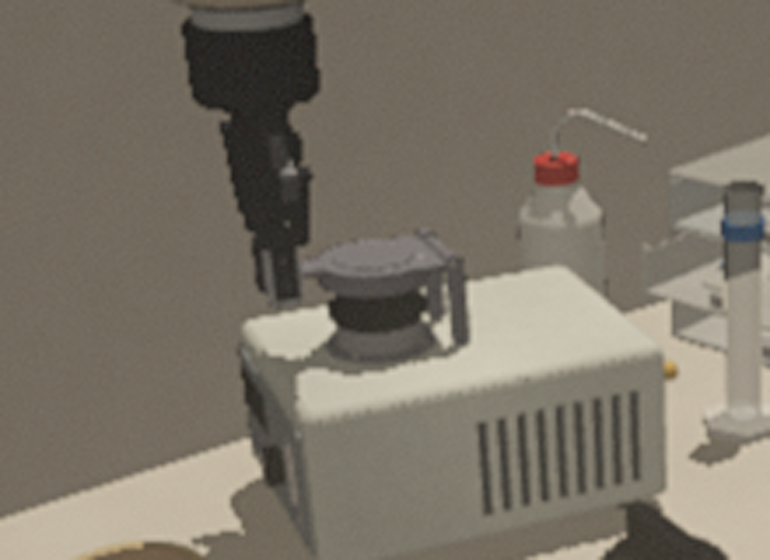

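{"api": "arm_command", "payload": {
  "targets": [
    [-1,0.001,-0.0153,0,0],
    [-1,0.0034,-0.0149,0,0],
    [-1,0.0056,-0.0142,0,0],
    [-1,0.0077,-0.0132,0,0],
    [-1,0.0096,-0.012,0,0],
    [-1,0,0,0,0]
  ]
}}

```text
t: 4.1
tcp_pos: [0.4993, 0.2885, 0.3026]
orientation: [-0.701, 0.097, -0.09, 0.701]
contact_force: [3.2, 0.8, -5.2]
opening: 0.257
```

```bash
cat >> h.py <<'E'
def arc(n=6,d=.15):
    s,R=st(); g=np.array(s["tcp_pos"])+R[:,1]*.054
    H=np.array([.4729+.102*.9645,.2958-.102*.264,.179])
    e=g-H; a=np.array([.9645,-.264,0]); b=np.array([.264,.9645,0])
    X,Z=e@a,e[2]; th=np.arctan2(Z,-X); print("theta",th,"r",np.hypot(X,Z),"v",e@b)
    p=g
    for k in range(1,n+1):
        t=th+d*k; q=H+.102*(-np.cos(t)*a+np.array([0,0,np.sin(t)])); print((R.T@(q-p)).round(4)); p=q
E
python3 - <<'E'
from h import *
arc(5)
crop("scene","s4.png",70,60,290,220,3.5)
E
```

```text
t 4.1 tcp [0.4993 0.2885 0.3026] grasp [0.4988 0.2886 0.2486] op 0.257 F [ 3.2158  0.8315 -5.1836] T [ 0.1909 -0.2648  0.1622]
axes(cols)
 [[ 0.9647 -0.0101  0.2631]
 [-0.263   0.002   0.9648]
 [-0.0103 -0.9999 -0.0008]] joints [-0.6904  0.3597  0.1054  1.6967 -0.0498  1.0948  0.736 ]
theta 0.7471578859028938 r 0.10244960862650784 v -9.445017836576178e-05
[ 0.0114 -0.0102  0.0001]
[ 0.0125 -0.0087 -0.    ]
[ 0.0137 -0.0068 -0.    ]
[ 0.0146 -0.0046 -0.    ]
[ 0.0151 -0.0024 -0.    ]
```

View pics/s4.png

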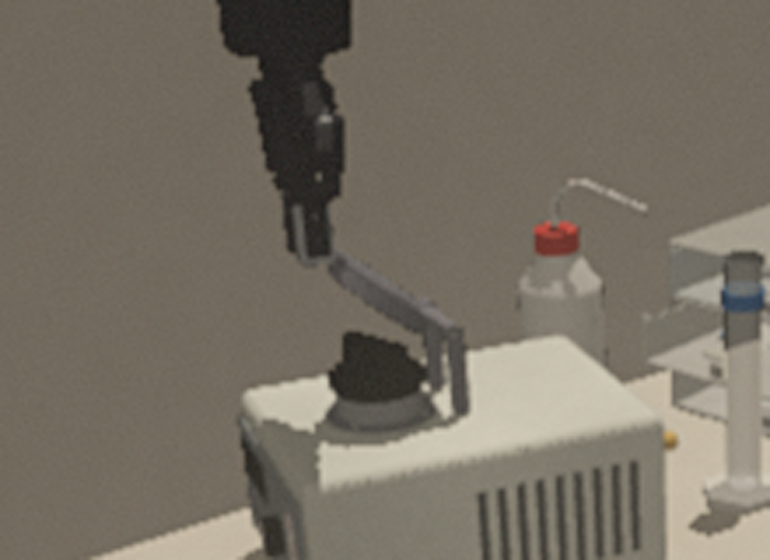

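Works well: the flap is up about 0.75 rad, the black cap below it is exposed. Continuing the arc.

{"api": "arm_command", "payload": {
  "targets": [
    [-1,0.0114,-0.0102,0,0],
    [-1,0.0125,-0.0087,0,0],
    [-1,0.0137,-0.0068,0,0],
    [-1,0.0146,-0.0046,0,0],
    [-1,0.0151,-0.0024,0,0],
    [-1,0.0,0,0,0]
  ]
}}

```text
t: 4.75
tcp_pos: [0.5514, 0.2749, 0.3285]
orientation: [0.703, -0.104, 0.077, -0.699]
contact_force: [3.9, 0.4, -7.6]
opening: 0.259
```

```bash
python3 - <<'E'
from h import *
arc(8)
crop("scene","s5.png",70,60,290,220,3.5)
E
```

```text
t 4.75 tcp [0.5514 0.2749 0.3285] grasp [0.5494 0.2748 0.2745] op 0.259 F [ 3.9411  0.4192 -7.55  ] T [-0.033  -1.093  -0.0414]
axes(cols)
 [[ 0.9667 -0.0384  0.2529]
 [-0.2531 -0.0015  0.9674]
 [-0.0367 -0.9993 -0.0112]] joints [-0.6231  0.4185  0.121   1.5412 -0.0708  1.2196  0.8288]
theta 1.3376179334728033 r 0.09815520764405146 v -9.296013758534025e-05
[ 0.014  -0.0067 -0.0001]
[ 0.0153 -0.0007 -0.0002]
[ 0.0152  0.0016 -0.0001]
[ 0.0148  0.0039 -0.0001]
[ 0.014   0.006  -0.0001]
[ 0.013   0.0081 -0.0001]
[ 0.0116  0.0099 -0.    ]
[0.01   0.0115 0.    ]
```

View pics/s5.png

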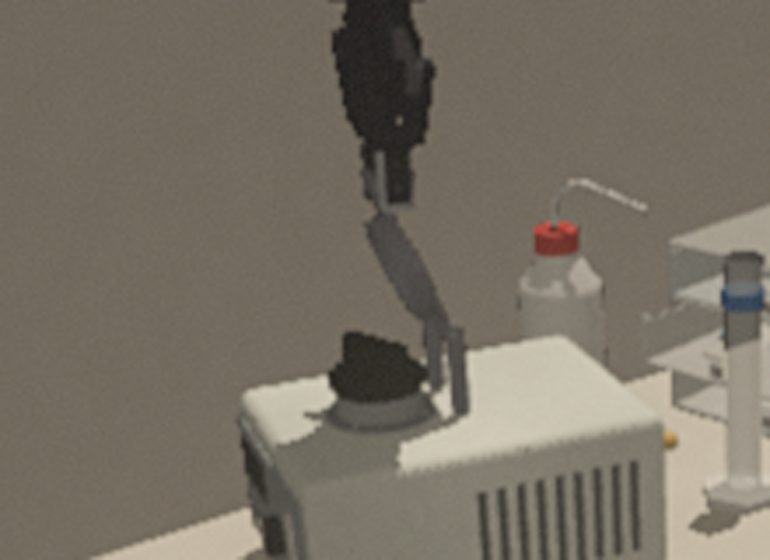

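{"api": "arm_command", "payload": {
  "targets": [
    [0.1,0,0,0,0],
    [0.1,0,0,0,0],
    [0.1,-0.02,0,0,0],
    [0.1,-0.02,0,0,0],
    [-1,-0.015,0,0,0],
    [-1,0,0.012,0,0],
    [-1,0,0.014,0,0],
    [-1,0,0,0,0],
    [-1,0,0,0,0]
  ]
}}

```text
t: 5.7
tcp_pos: [0.492, 0.2903, 0.3005]
orientation: [0.704, -0.103, 0.075, -0.699]
contact_force: [-0.2, 0.2, 0.9]
opening: -0.005
```

```bash
python3 - <<'E'
from h import *
arc(0)
crop("scene","s6.png",70,60,290,220,3.5)
E
```

```text
t 5.7 tcp [0.492  0.2903 0.3005] grasp [0.4899 0.2902 0.2465] op -0.005 F [-0.2234  0.2422  0.8667] T [-0.006  -0.0415  0.019 ]
axes(cols)
 [[ 0.9676 -0.0396  0.2493]
 [-0.2496 -0.003   0.9684]
 [-0.0376 -0.9992 -0.0128]] joints [-0.6884  0.3663  0.0986  1.6926 -0.0612  1.1196  0.7506]
theta 0.6762900240888307 r 0.107882351360863 v -0.0009606767140093443
```

View pics/s6.png

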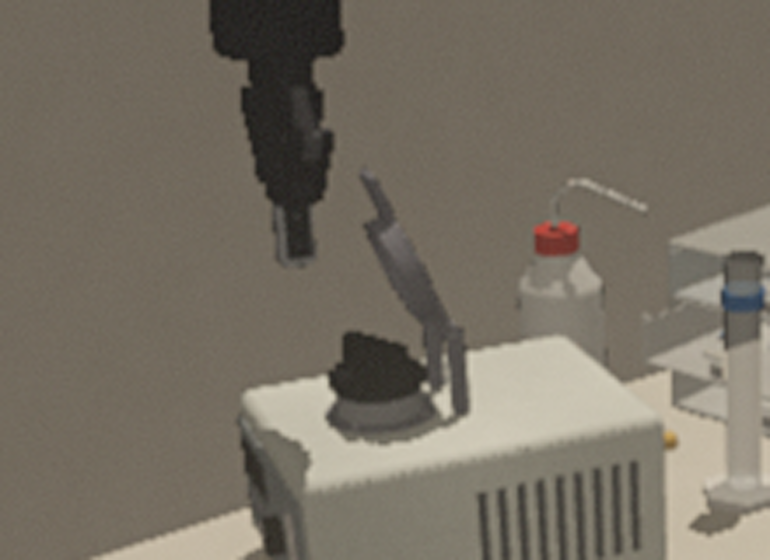

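{"api": "arm_command", "payload": {
  "targets": [
    [-1,0.016,-0.0006,0,0],
    [-1,0.016,-0.0006,0,0],
    [-1,0.016,-0.0006,0,0],
    [-1,0.016,-0.0006,0,0],
    [-1,0.016,-0.0006,0,0],
    [-1,0.016,-0.0006,0,0],
    [-1,0.016,-0.0006,0,0],
    [-1,0.0,0,0,0]
  ]
}}

```text
t: 6.55
tcp_pos: [0.6142, 0.2563, 0.3016]
orientation: [0.704, -0.103, 0.078, -0.698]
contact_force: [-0.1, -0.5, -0.8]
opening: -0.001
```

```bash
python3 - <<'E'
from h import *
arc(0)
crop("scene","s7.png",70,60,290,220,3.5)
E
```

```text
t 6.55 tcp [0.6142 0.2563 0.3016] grasp [0.6122 0.2561 0.2476] op -0.001 F [-0.1042 -0.4643 -0.8314] T [-0.0109 -0.0691  0.0381]
axes(cols)
 [[ 0.9664 -0.036   0.2544]
 [-0.2547 -0.0036  0.967 ]
 [-0.0339 -0.9993 -0.0127]] joints [-0.5538  0.5201  0.1336  1.4451 -0.0834  1.2156  0.9072]
theta 2.129589694237091 r 0.0809038592555571 v -0.0015432089867584151
```

View pics/s7.png

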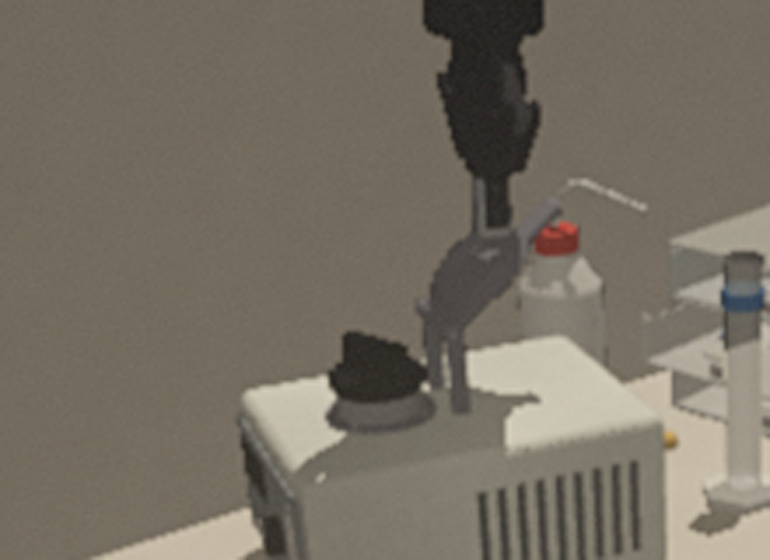

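{"api": "arm_command", "payload": {
  "targets": [
    [-1,0.01,0.002,0,0],
    [-1,0.008,0.005,0,0],
    [-1,0.006,0.006,0,0],
    [-1,0.005,0.006,0,0],
    [-1,0.0,0,0,0]
  ]
}}

```text
t: 7.1
tcp_pos: [0.6422, 0.2498, 0.2808]
orientation: [0.703, -0.103, 0.077, -0.699]
contact_force: [-2.3, -0.7, 4.8]
opening: 0.001
```

```bash
python3 - <<'E'
from h import *
arc(0)
crop("scene","s8.png",70,60,290,220,3.5)
E
```

```text
t 7.1 tcp [0.6422 0.2498 0.2808] grasp [0.6403 0.2497 0.2268] op 0.001 F [-2.342  -0.7331  4.8027] T [-0.1456  0.4248  0.0035]
axes(cols)
 [[ 0.967  -0.0361  0.2523]
 [-0.2526 -0.0018  0.9676]
 [-0.0345 -0.9993 -0.0108]] joints [-0.5235  0.5745  0.134   1.404  -0.0916  1.2025  0.9404]
theta 2.5527419829442928 r 0.08612000363665363 v -0.00026070906932779315
```

View pics/s8.png

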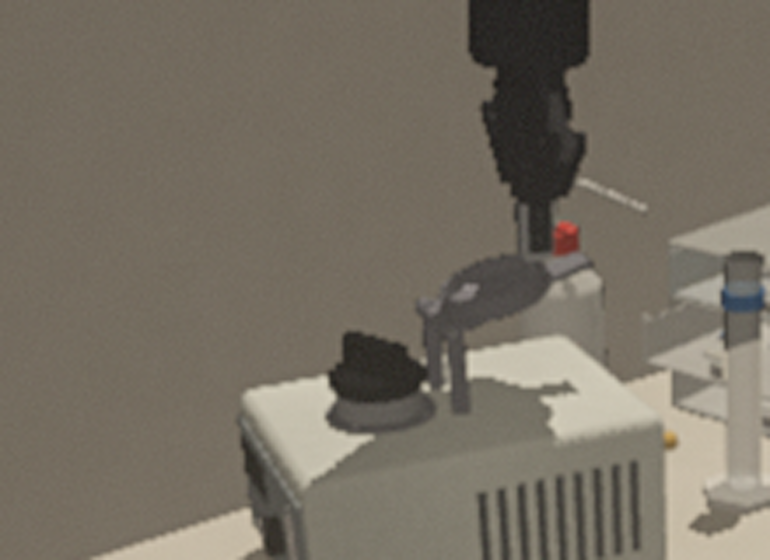

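{"api": "arm_command", "payload": {
  "targets": [
    [-1,0,-0.03,0,0],
    [-1,0,-0.03,0,0],
    [-1,0,-0.03,0,0],
    [-1,-0.03,0,-0.04,0],
    [-1,-0.03,0,-0.04,0],
    [-1,-0.03,0,-0.04,0],
    [-1,-0.03,0,-0.04,0],
    [-1,0,0,0,0]
  ]
}}

```text
t: 7.95
tcp_pos: [0.4862, 0.1235, 0.376]
orientation: [0.704, -0.102, 0.076, -0.699]
contact_force: [0.6, 0.8, 0.9]
opening: -0.004
```

```bash
python3 - <<'E'
from h import *
st()
crop("scene","s9.png",90,110,210,200,6.5)
crop("top","t9.png",130,180,250,290,5.5)
E
```

```text
t 7.95 tcp [0.4862 0.1235 0.376 ] grasp [0.4842 0.1233 0.322 ] op -0.004 F [0.63   0.7754 0.8631] T [-0.0301 -0.1178  0.0259]
axes(cols)
 [[ 0.9678 -0.0369  0.2491]
 [-0.2494 -0.0034  0.9684]
 [-0.0349 -0.9993 -0.0125]] joints [-0.4741  0.1919  0.1499  1.7418 -0.0391  1.2463  1.0056]
```

View pics/s9.png

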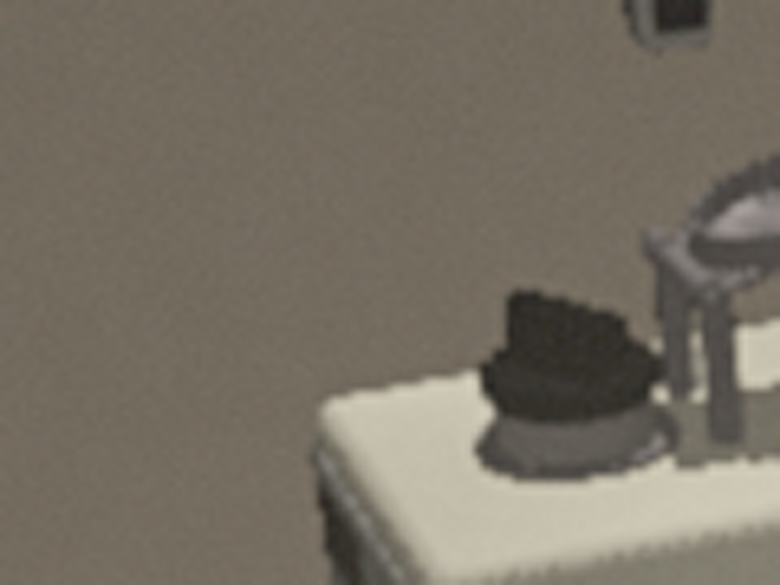

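View pics/t9.png

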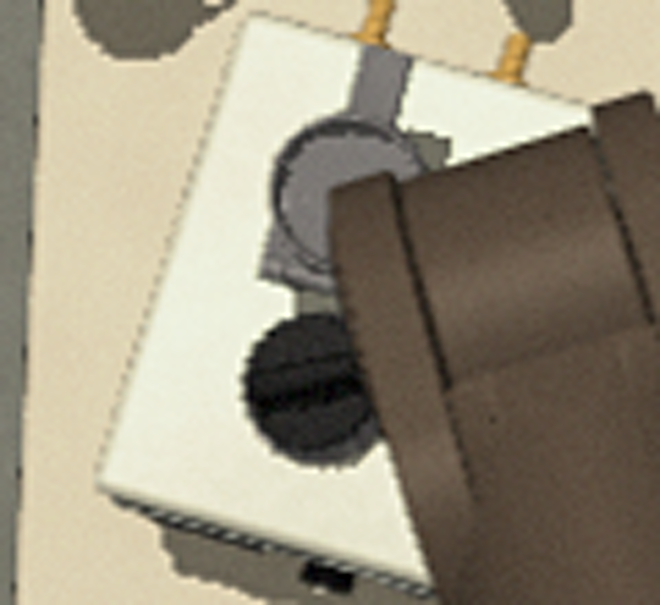

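{"api": "arm_command", "payload": {
  "targets": [
    [-0.3,0,0,-0.04,0],
    [-0.3,0,0,-0.04,0],
    [-0.3,0,0,0,0]
  ]
}}

```text
t: 8.35
tcp_pos: [0.4727, 0.0513, 0.377]
orientation: [0.703, -0.097, 0.075, -0.7]
contact_force: [-0.4, 0.6, 0.3]
opening: 0.348
```

```bash
python3 - <<'E'
from h import *
im=viewer.capture("top")[225:275,165:210].astype(float)
im=np.clip(im*4-20,0,255).astype(np.uint8)
cv2.imwrite("pics/t10.png",cv2.resize(im,None,fx=12,fy=12,interpolation=cv2.INTER_CUBIC))
E
```

```text
(no output)
```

View pics/t10.png

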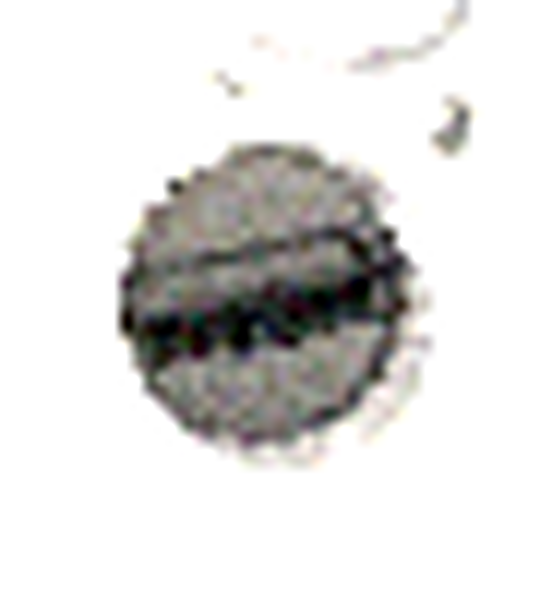

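```bash
python3 - <<'E'
from h import *
print(bp("top",186.25,247.75,.172),bp("top",186.9,249.3,.149))
a=bp("top",165+150/12,225+270/12,.172);b=bp("top",165+355/12,225+230/12,.172);print(np.arctan2(*(b-a)[[1,0]]))
# hinge based
print(np.array([.4729+.102*.9645,.2958-.102*.264])-.043*np.array([.9645,-.264]))
s,R=st()
T=np.array([.531,.277,.3]); q=T-s["tcp_pos"]; print(R.T@q,"zyaw",np.arctan2(R[1,2],R[0,2]))
E
```

```text
[0.532  0.2753 0.172 ] [0.5306 0.2774 0.149 ]
-1.3696691130808905
[0.5298 0.2802]
t 8.4 tcp [0.4733 0.054  0.377 ] grasp [0.4716 0.054  0.323 ] op 0.348 F [0.3752 0.1071 0.2289] T [ 0.1137 -0.1068  0.0149]
axes(cols)
 [[ 0.9708 -0.0308  0.238 ]
 [-0.2382  0.0004  0.9712]
 [-0.03   -0.9995 -0.007 ]] joints [-0.3853  0.1427  0.1891  1.8001 -0.0351  1.2316  1.1449]
[0.0052 0.0753 0.2309] zyaw 1.330432804284598
```

{"api": "arm_command", "payload": {
  "targets": [
    [-0.3,0.001,0,0.038,0],
    [-0.3,0.001,0,0.038,0],
    [-0.3,0.001,0,0.038,0],
    [-0.3,0.001,0,0.038,0],
    [-0.3,0.001,0,0.038,0],
    [-0.3,0.001,0,0.038,0],
    [-0.3,0,0,0,0.14],
    [-0.3,0,0,0,0.14],
    [-0.3,0,0,0,0.14],
    [-0.3,0,0,0,0.14],
    [-0.3,0,0,0,0.14],
    [-0.3,0,0,0,0.14],
    [-0.3,0,0,0,0.14],
    [-0.3,0,0,0,0.14],
    [-0.3,0,0,0,0]
  ]
}}

```text
t: 9.9
tcp_pos: [0.5391, 0.32, 0.3649]
orientation: [0.552, -0.46, 0.437, -0.541]
contact_force: [0.3, 0.4, -0.7]
opening: 0.351
```

```bash
python3 - <<'E'
from h import *
s,R=st()
# want grasp point at cap after descending along vertical
T=np.array([.531,.277,.172])-R[:,1]*.054; q=T-s["tcp_pos"]; print(R.T@q,"zyaw",np.arctan2(R[1,2],R[0,2]))
E
```

```text
t 9.9 tcp [0.5391 0.32   0.3649] grasp [0.5372 0.3204 0.3109] op 0.351 F [ 0.3243  0.4177 -0.7205] T [-0.013  -0.0437  0.0349]
axes(cols)
 [[ 0.1954 -0.035   0.9801]
 [-0.9806  0.0078  0.1957]
 [-0.0145 -0.9994 -0.0328]] joints [-0.8212  0.4161  0.3181  1.4756 -0.1569  1.2984 -0.2856]
[ 0.0434  0.1387 -0.01  ] zyaw 0.19711397350050872
```

{"api": "arm_command", "payload": {
  "targets": [
    [-0.3,0.0215,0.0,-0.005,0],
    [-0.3,0.0215,0.0,-0.005,0],
    [-0.3,0,0.03,0,0],
    [-0.3,0,0.03,0,0],
    [-0.3,0,0.02,0,0],
    [-0.3,0,0,0,0]
  ]
}}

```text
t: 10.5
tcp_pos: [0.536, 0.2784, 0.2812]
orientation: [0.558, -0.451, 0.429, -0.549]
contact_force: [0.0, 0.3, -0.0]
opening: 0.352
```

```bash
python3 - <<'E'
from h import *
s,R=st()
T=np.array([.531,.277,.172])-R[:,1]*.054; q=T-s["tcp_pos"]; print(R.T@q,"zyaw",np.arctan2(R[1,2],R[0,2]))
E
```

```text
t 10.5 tcp [0.536  0.2784 0.2812] grasp [0.5343 0.2788 0.2272] op 0.352 F [ 0.0025  0.3332 -0.016 ] T [-0.0188 -0.0489 -0.0043]
axes(cols)
 [[ 0.2255 -0.0328  0.9737]
 [-0.9741  0.0082  0.2259]
 [-0.0154 -0.9994 -0.0301]] joints [-0.7661  0.437   0.3023  1.656  -0.1676  1.0972 -0.1825]
[ 0.0019  0.0552 -0.0019] zyaw 0.2279762457376934
```

{"api": "arm_command", "payload": {
  "targets": [
    [-0.3,0.002,0.01,-0.002,0.028],
    [-0.3,0,0.012,0,0],
    [-0.3,0,0.012,0,0],
    [-0.3,0,0,0,0]
  ]
}}

```text
t: 10.9
tcp_pos: [0.5345, 0.2766, 0.2467]
orientation: [0.552, -0.457, 0.436, -0.544]
contact_force: [-0.2, -0.9, 0.3]
opening: 0.351
```

```bash
python3 - <<'E'
from h import *
s,R=st()
T=np.array([.531,.277,.172])-R[:,1]*.054; q=T-s["tcp_pos"]; print(R.T@q,"zyaw",np.arctan2(R[1,2],R[0,2]))
crop("scene","s11.png",90,80,210,170,6.5)
E
```

```text
t 10.9 tcp [0.5345 0.2766 0.2467] grasp [0.5329 0.2771 0.1927] op 0.351 F [-0.201  -0.8751  0.3251] T [ 0.0113  0.0164 -0.0088]
axes(cols)
 [[ 0.2008 -0.0302  0.9792]
 [-0.9795  0.0097  0.2011]
 [-0.0156 -0.9995 -0.0276]] joints [-0.7628  0.4653  0.2992  1.705  -0.1828  1.019  -0.1915]
[ 0.      0.0208 -0.0013] zyaw 0.2026027553482192
```

View pics/s11.png

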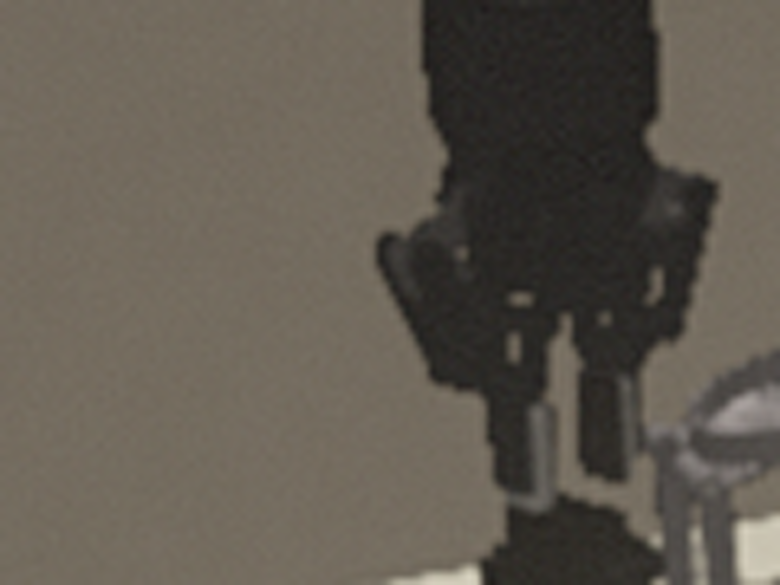

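{"api": "arm_command", "payload": {
  "targets": [
    [-0.3,0,0.01,-0.001,0],
    [-0.3,0,0.008,0,0],
    [-0.3,0,0,0,0]
  ]
}}

```text
t: 11.25
tcp_pos: [0.5339, 0.2772, 0.2292]
orientation: [0.551, -0.457, 0.437, -0.545]
contact_force: [-0.2, -0.1, 0.4]
opening: 0.35
```

```bash
python3 - <<'E'
from h import *
s,R=st()
T=np.array([.531,.277,.172])-R[:,1]*.054; q=T-s["tcp_pos"]; print(R.T@q,"zyaw",np.arctan2(R[1,2],R[0,2]))
crop("scene","s12.png",90,80,210,170,6.5)
E
```

```text
t 11.25 tcp [0.5339 0.2772 0.2292] grasp [0.5324 0.2778 0.1752] op 0.35 F [-0.1656 -0.1288  0.4464] T [-0.0215 -0.0527  0.0066]
axes(cols)
 [[ 0.2014 -0.0274  0.9791]
 [-0.9794  0.0114  0.2018]
 [-0.0167 -0.9996 -0.0246]] joints [-0.7599  0.4815  0.2934  1.727  -0.1901  0.9782 -0.1854]
[ 0.0006  0.0032 -0.0014] zyaw 0.20324723950480822
```

View pics/s12.png

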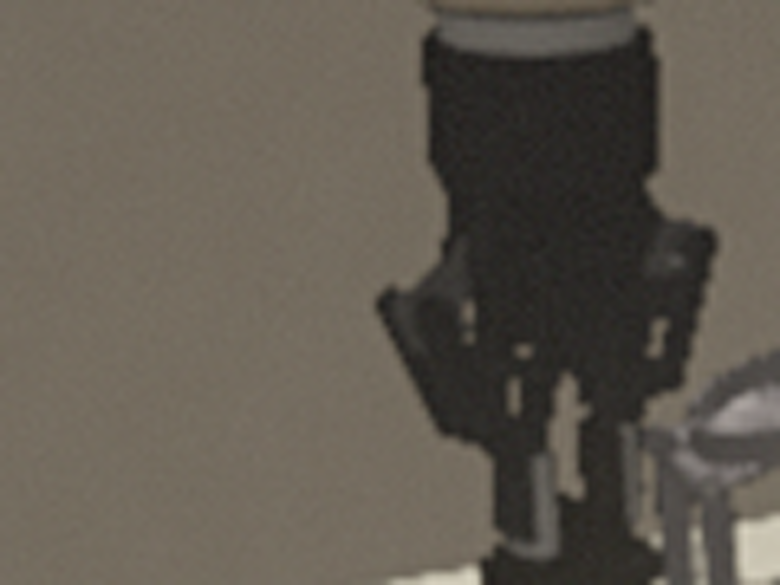

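Fingers straddle the bar, about 3 mm higher than planned; shift 2 mm down and close.

{"api": "arm_command", "payload": {
  "targets": [
    [-0.3,0,0.003,-0.001,0],
    [-1,0,0,0,0],
    [-1,0,0,0,0],
    [-1,0,0,0,0],
    [-1,0,0,0,0],
    [-1,0,0,0,0]
  ]
}}

```text
t: 11.9
tcp_pos: [0.5333, 0.2772, 0.2271]
orientation: [0.55, -0.457, 0.437, -0.546]
contact_force: [-0.0, -0.9, -1.8]
opening: 0.133
```

```bash
python3 - <<'E'
from h import *
s,R=st(); print("zyaw",np.arctan2(R[1,2],R[0,2]))
E
```

```text
t 11.9 tcp [0.5333 0.2772 0.2271] grasp [0.5319 0.2779 0.1732] op 0.133 F [-0.0245 -0.8676 -1.8005] T [ 0.0101 -0.2074 -0.0469]
axes(cols)
 [[ 0.2014 -0.0259  0.9792]
 [-0.9794  0.0123  0.2017]
 [-0.0173 -0.9996 -0.0229]] joints [-0.7601  0.4821  0.2926  1.7317 -0.191   0.971  -0.1851]
zyaw 0.2031673478552543
```

{"api": "arm_command", "payload": {
  "targets": [
    [-1,0,0,0,-0.1],
    [-1,0,0,0,-0.1],
    [-1,0,0,0,-0.1],
    [-1,0,0,0,0]
  ]
}}

```text
t: 12.3
tcp_pos: [0.5338, 0.2765, 0.2271]
orientation: [0.611, -0.367, 0.347, -0.609]
contact_force: [-0.4, -0.3, -1.9]
opening: 0.133
```

```bash
python3 - <<'E'
from h import *
s,R=st(); print("zyaw",np.arctan2(R[1,2],R[0,2]))
E
```

```text
t 12.3 tcp [0.5338 0.2765 0.2271] grasp [0.5325 0.2771 0.1731] op 0.133 F [-0.3984 -0.3135 -1.8539] T [0.0068 0.0086 0.0933]
axes(cols)
 [[ 0.4901 -0.025   0.8713]
 [-0.8714  0.0112  0.4905]
 [-0.022  -0.9996 -0.0163]] joints [-0.7051  0.4775  0.214   1.7267 -0.1456  0.9681  0.0828]
zyaw 0.5127048249921107
```

{"api": "arm_command", "payload": {
  "targets": [
    [-1,0,0,0,-0.1],
    [-1,0,0,0,-0.1],
    [-1,0,0,0,-0.1],
    [-1,0,0,0,-0.1],
    [-1,0,0,0,-0.1],
    [-1,0,0,0,-0.1],
    [-1,0,0,0,-0.1],
    [-1,0,0,0,0]
  ]
}}

```text
t: 13.1
tcp_pos: [0.5342, 0.2773, 0.2275]
orientation: [-0.693, 0.135, -0.116, 0.699]
contact_force: [-0.6, 0.5, 1.6]
opening: 0.131
```

```bash
python3 - <<'E'
from h import *
s,R=st(); print("zyaw",np.arctan2(R[1,2],R[0,2]))
crop("scene","s13.png",90,80,210,170,6.5)
E
```

```text
t 13.1 tcp [0.5342 0.2773 0.2275] grasp [0.5328 0.2779 0.1735] op 0.131 F [-0.5599  0.4908  1.5666] T [-0.0651 -0.0961  0.0084]
axes(cols)
 [[ 0.9366 -0.0244  0.3496]
 [-0.3494  0.0125  0.9369]
 [-0.0273 -0.9996  0.0032]] joints [-0.5826  0.4747  0.0378  1.7142 -0.0494  0.9679  0.6932]
zyaw 1.2136456995320826
```

View pics/s13.png

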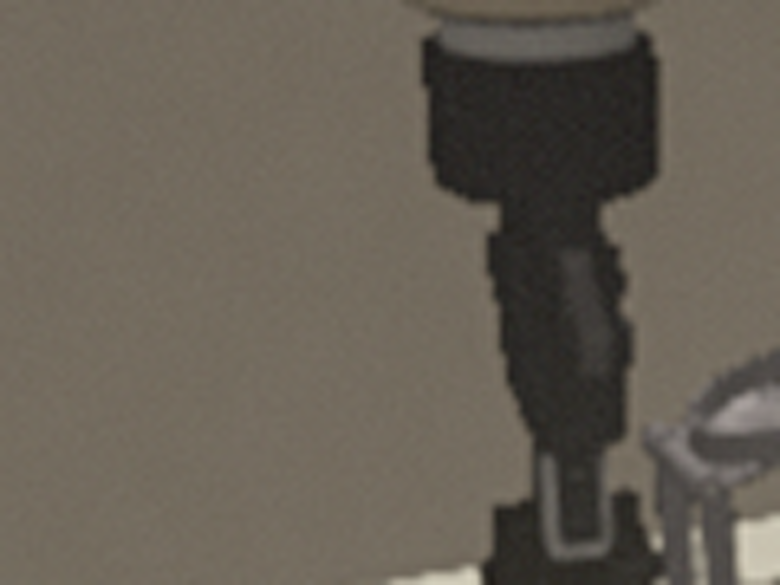

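{"api": "arm_command", "payload": {
  "targets": [
    [-1,0,0,0,-0.08],
    [-1,0,0,0,-0.04],
    [-1,0,0,0,0]
  ]
}}

```text
t: 13.45
tcp_pos: [0.534, 0.2773, 0.2278]
orientation: [-0.698, 0.098, -0.079, 0.705]
contact_force: [0.4, 0.5, 1.9]
opening: 0.135
```

```bash
python3 - <<'E'
from h import *
s,R=st(); print("zyaw",np.arctan2(R[1,2],R[0,2]))
E
```

```text
t 13.45 tcp [0.534  0.2773 0.2278] grasp [0.5327 0.278  0.1738] op 0.135 F [0.3554 0.4629 1.8563] T [ 0.0432 -0.0138 -0.0405]
axes(cols)
 [[ 0.9684 -0.0248  0.248 ]
 [-0.2477  0.0126  0.9687]
 [-0.0272 -0.9996  0.006 ]] joints [-0.5642  0.4748  0.0116  1.7123 -0.0352  0.9693  0.7866]
zyaw 1.3201963474267622
```

{"api": "arm_command", "payload": {
  "targets": [
    [-1,0,0,0,-0.06],
    [-1,0,0,0,0],
    [-1,0,0,0,0]
  ]
}}

```text
t: 13.75
tcp_pos: [0.534, 0.278, 0.2278]
orientation: [-0.7, 0.081, -0.062, 0.707]
contact_force: [0.2, -0.1, 0.8]
opening: 0.137
```

```bash
python3 - <<'E'
from h import *
s,R=st(); print("zyaw",np.arctan2(R[1,2],R[0,2]))
E
```

```text
t 13.75 tcp [0.534  0.278  0.2278] grasp [0.5327 0.2787 0.1739] op 0.137 F [ 0.202  -0.1486  0.7706] T [ 0.0087  0.0227 -0.2215]
axes(cols)
 [[ 0.9793 -0.0247  0.2009]
 [-0.2006  0.0137  0.9796]
 [-0.0269 -0.9996  0.0084]] joints [-0.5561  0.4752 -0.0007  1.7111 -0.0295  0.9692  0.8287]
zyaw 1.3685257406474323
```

{"api": "arm_command", "payload": {
  "targets": [
    [-1,0,-0.01,0,0.02],
    [-1,0,-0.012,0,0],
    [-1,0,-0.012,0,0],
    [-1,0,0,0,0]
  ]
}}

```text
t: 14.15
tcp_pos: [0.535, 0.2773, 0.265]
orientation: [-0.699, 0.09, -0.072, 0.706]
contact_force: [0.5, 1.3, -0.8]
opening: 0.132
```

```bash
python3 - <<'E'
from h import *
s,R=st(); print("zyaw",np.arctan2(R[1,2],R[0,2]))
crop("scene","s14.png",90,60,230,170,5.5)
E
```

```text
t 14.15 tcp [0.535  0.2773 0.265 ] grasp [0.5337 0.278  0.211 ] op 0.132 F [ 0.4933  1.3022 -0.7533] T [ 0.0081 -0.1023 -0.0139]
axes(cols)
 [[ 0.9735 -0.0245  0.2275]
 [-0.2273  0.0131  0.9737]
 [-0.0268 -0.9996  0.0071]] joints [-0.5621  0.4393  0.0099  1.6681 -0.0325  1.0483  0.8046]
zyaw 1.3412440915551254
```

View pics/s14.png

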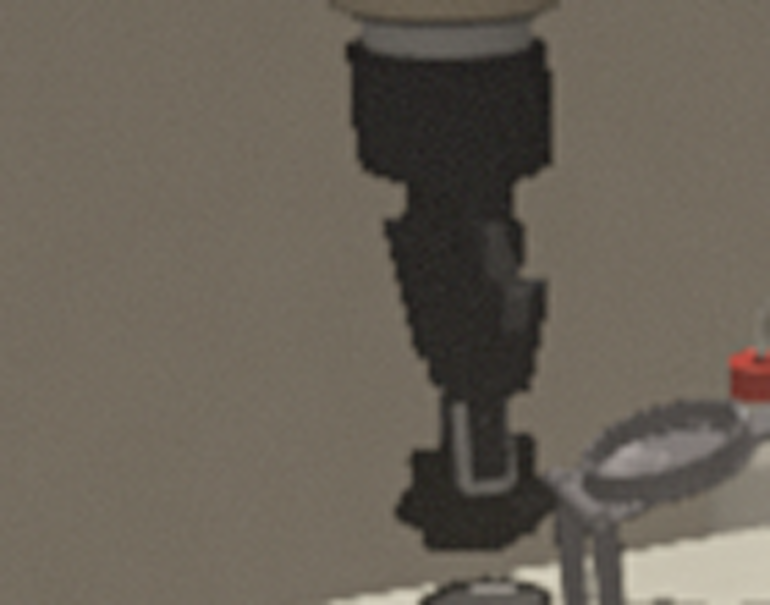

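{"api": "arm_command", "payload": {
  "targets": [
    [-1,0,-0.012,0,0],
    [-1,0,-0.018,0,0],
    [-1,0.002,0,-0.012,0],
    [-1,0.006,0,-0.022,0],
    [-1,0.0085,0,-0.03,0],
    [-1,0.0085,0,-0.03,0],
    [-1,0.0085,0,-0.03,0],
    [-1,0.0085,0,-0.03,0],
    [-1,0.0085,0,-0.03,0],
    [-1,0.0085,0,-0.03,0],
    [-1,0.0085,0,-0.03,0],
    [-1,0.008,0,-0.028,0],
    [-1,0.006,0,-0.02,0],
    [-1,0.003,0,-0.01,0],
    [-1,0,0,0,0]
  ]
}}

```text
t: 15.7
tcp_pos: [0.5419, -0.06, 0.2867]
orientation: [-0.701, 0.095, -0.071, 0.704]
contact_force: [-0.4, 0.9, -2.1]
opening: 0.133
```

```bash
python3 - <<'E'
from h import *
s,R=st(); g=np.array(s["tcp_pos"])+R[:,1]*.054
print(R.T@(np.array([.552,-.088,g[2]])-g))
cv2.imwrite("pics/s15.png",viewer.capture("scene"))
cv2.imwrite("pics/t15.png",viewer.capture("top"))
E
```

```text
t 15.7 tcp [ 0.5419 -0.06    0.2867] grasp [ 0.5401 -0.0596  0.2327] op 0.133 F [-0.3798  0.9441 -2.0672] T [ 0.0147 -0.0755  0.017 ]
axes(cols)
 [[ 0.9718 -0.0332  0.2333]
 [-0.2332  0.0082  0.9724]
 [-0.0342 -0.9994  0.0002]] joints [-0.0781  0.3359  0.1247  1.7768 -0.0547  1.0656  1.403 ]
[ 0.0182 -0.0006 -0.0249]
```

View pics/s15.png

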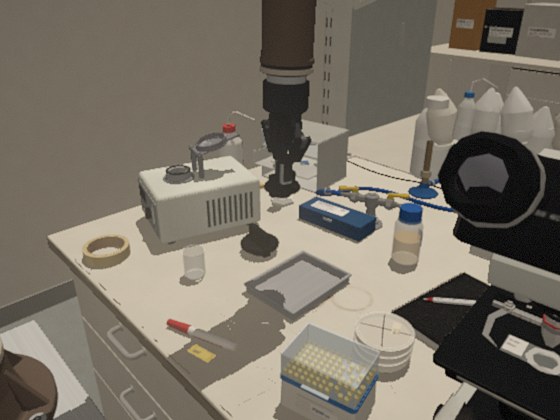

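View pics/t15.png

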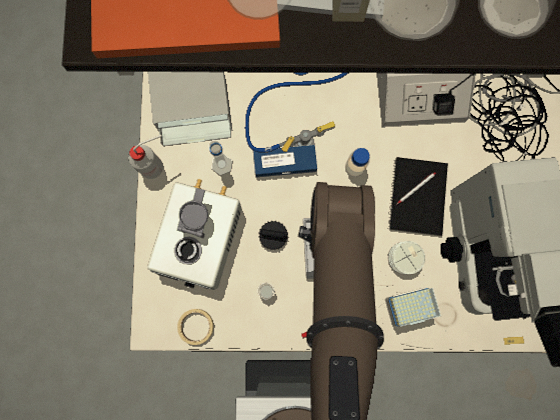

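{"api": "arm_command", "payload": {
  "targets": [
    [-1,0.009,0,-0.0125,0],
    [-1,0.009,0.0,-0.0125,0],
    [-1,0,0.015,0,0],
    [-1,0,0.025,0,0],
    [-1,0,0.025,0,0],
    [-1,0,0.025,0,0],
    [-1,0,0.025,0,0],
    [-1,0,0.02,0,0],
    [-1,0,0.01,0,0],
    [-1,0,0,0,0]
  ]
}}

```text
t: 16.8
tcp_pos: [0.5567, -0.0867, 0.1364]
orientation: [-0.701, 0.089, -0.069, 0.705]
contact_force: [-0.5, 0.6, -1.0]
opening: 0.132
```

```bash
python3 - <<'E'
from h import *
for u,v in [(247,282),(302,254),(350,270),(300,312)]: print(bp("scene",u,v,.018))
s,R=st(); g=np.array(s["tcp_pos"])+R[:,1]*.054
print(R.T@(np.array([.552,-.088,.0465])-g))
crop("scene","s16.png",220,170,380,320,4)
E
```

```text
[ 0.4747 -0.0297  0.018 ]
[ 0.6209 -0.0303  0.018 ]
[ 0.6473 -0.1358  0.018 ]
[ 0.485  -0.1601  0.018 ]
t 16.8 tcp [ 0.5567 -0.0867  0.1364] grasp [ 0.5552 -0.0862  0.0824] op 0.132 F [-0.4595  0.6296 -1.0308] T [-0.0618 -0.0887  0.0148]
axes(cols)
 [[ 0.9747 -0.0269  0.2218]
 [-0.2217  0.0087  0.9751]
 [-0.0282 -0.9996  0.0025]] joints [-0.0122  0.5398  0.1055  1.8869 -0.0894  0.7469  1.4929]
[-0.0017  0.036  -0.0025]
```

View pics/s16.png

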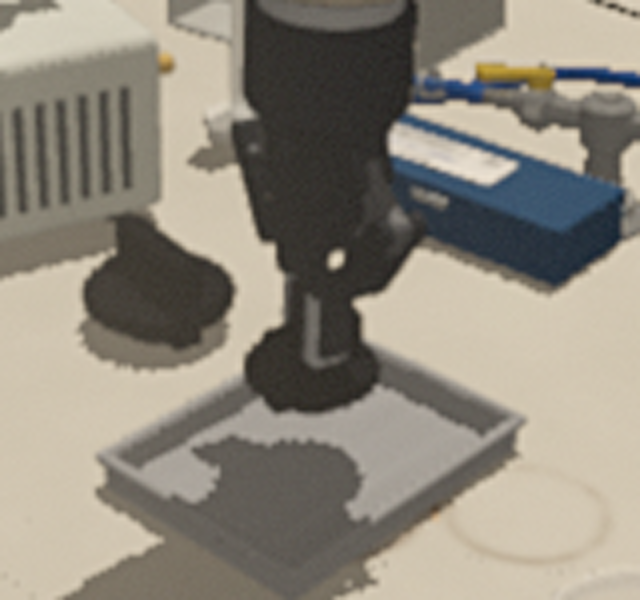

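Centred over the tray; lower slowly to contact.

{"api": "arm_command", "payload": {
  "targets": [
    [-1,-0.001,0.01,-0.001,0],
    [-1,0,0.01,-0.001,0],
    [-1,0,0.006,0,0],
    [-1,0,0.003,0,0],
    [-1,0,0.002,0,0],
    [-1,0,0,0,0]
  ]
}}

```text
t: 17.45
tcp_pos: [0.5569, -0.0888, 0.1065]
orientation: [-0.701, 0.086, -0.071, 0.705]
contact_force: [0.4, -0.8, -0.3]
opening: 0.136
```

```bash
python3 - <<'E'
from h import *
s,R=st()
E
```

```text
t 17.45 tcp [ 0.5569 -0.0888  0.1065] grasp [ 0.5558 -0.0883  0.0525] op 0.136 F [ 0.3967 -0.7537 -0.2949] T [-0.0081  0.014   0.0158]
axes(cols)
 [[ 0.9749 -0.0206  0.2217]
 [-0.2215  0.0082  0.9751]
 [-0.0219 -0.9998  0.0035]] joints [-0.0023  0.582   0.0973  1.9084 -0.0959  0.6769  1.5024]
```

{"api": "arm_command", "payload": {
  "targets": [
    [-1,0,0.002,0,0],
    [-1,0,0.002,0,0],
    [-1,0,0.002,0,0],
    [-1,0,0,0,0]
  ]
}}

```text
t: 17.85
tcp_pos: [0.5572, -0.0887, 0.1007]
orientation: [-0.701, 0.086, -0.072, 0.705]
contact_force: [-0.3, 0.0, -1.1]
opening: 0.131
```

```bash
python3 - <<'E'
from h import *
s,R=st()
crop("scene","s17.png",220,170,380,320,4)
E
```

```text
t 17.85 tcp [ 0.5572 -0.0887  0.1007] grasp [ 0.5562 -0.0882  0.0467] op 0.131 F [-0.2948  0.0258 -1.0748] T [-0.0173 -0.043  -0.002 ]
axes(cols)
 [[ 0.975  -0.0194  0.2215]
 [-0.2214  0.0082  0.9752]
 [-0.0207 -0.9998  0.0037]] joints [-0.0012  0.5908  0.0956  1.9117 -0.0972  0.6636  1.5035]
```

View pics/s17.png

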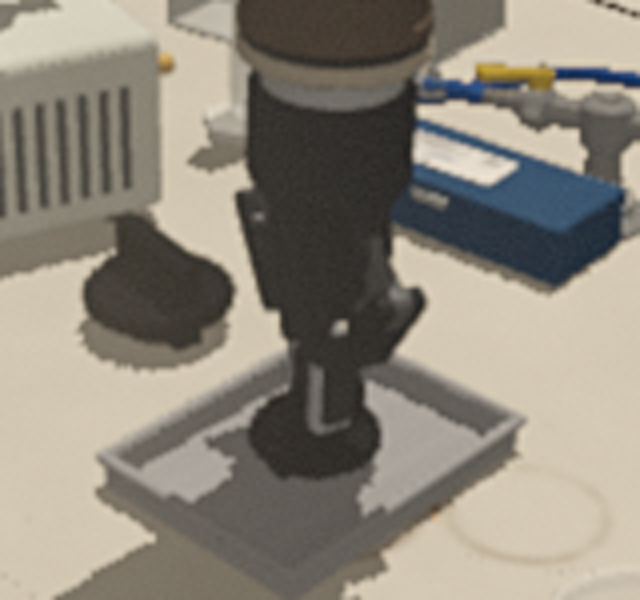

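No clear contact force yet; go on in 1.5 mm steps.

{"api": "arm_command", "payload": {
  "targets": [
    [-1,0,0.0015,0,0],
    [-1,0,0.0015,0,0],
    [-1,0,0,0,0]
  ]
}}

```text
t: 18.2
tcp_pos: [0.5576, -0.0887, 0.1008]
orientation: [-0.7, 0.085, -0.072, 0.705]
contact_force: [0.4, 0.2, -1.7]
opening: 0.137
```

{"api": "arm_command", "payload": {
  "targets": [
    [-1,0,0.0015,0,0],
    [-1,0,0,0,0]
  ]
}}

```text
t: 18.4
tcp_pos: [0.5579, -0.0887, 0.1004]
orientation: [-0.7, 0.085, -0.073, 0.705]
contact_force: [-0.3, -0.3, -0.8]
opening: 0.137
```

{"api": "arm_command", "payload": {
  "targets": [
    [-0.6,0,0,0,0],
    [-0.4,0,0,0,0],
    [-0.3,0,0,0,0],
    [-0.3,0,0,0,0],
    [-0.3,0,-0.01,0,0],
    [-0.3,0,-0.015,0,0],
    [-0.3,0,-0.03,0,0],
    [-0.3,0,-0.04,0,0],
    [-0.3,0,-0.04,0,0],
    [-0.3,0,-0.04,0,0],
    [-0.3,-0.03,-0.02,-0.04,0],
    [-0.3,-0.03,0,-0.04,0],
    [-0.3,-0.03,0,-0.04,0],
    [-0.3,-0.02,0,-0.03,0],
    [-0.3,0,0,0,0]
  ]
}}

```text
t: 19.9
tcp_pos: [0.4204, -0.2124, 0.3092]
orientation: [-0.701, 0.081, -0.074, 0.705]
contact_force: [0.8, 1.1, 0.8]
opening: 0.349
```

```bash
python3 - <<'E'
from h import *
s,R=st()
crop("scene","s18.png",80,110,380,320,2.6)
crop("top","t18.png",140,170,380,300,3.3)
E
```

```text
t 19.9 tcp [ 0.4204 -0.2124  0.3092] grasp [ 0.4199 -0.2121  0.2552] op 0.349 F [0.7707 1.0946 0.8212] T [0.0117 0.0188 0.0379]
axes(cols)
 [[ 0.9757 -0.0097  0.2187]
 [-0.2187  0.007   0.9758]
 [-0.011  -0.9999  0.0047]] joints [ 0.1833  0.1806  0.2032  1.9313 -0.0453  1.0454  1.7567]
```

View pics/s18.png

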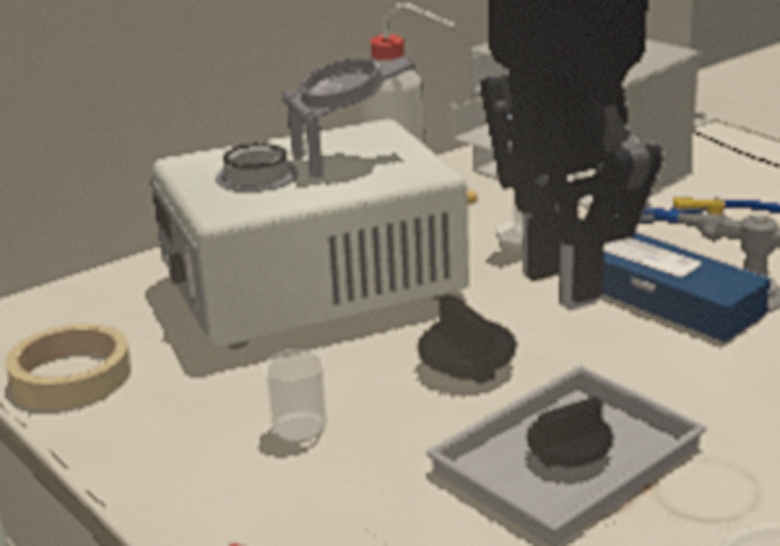

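View pics/t18.png

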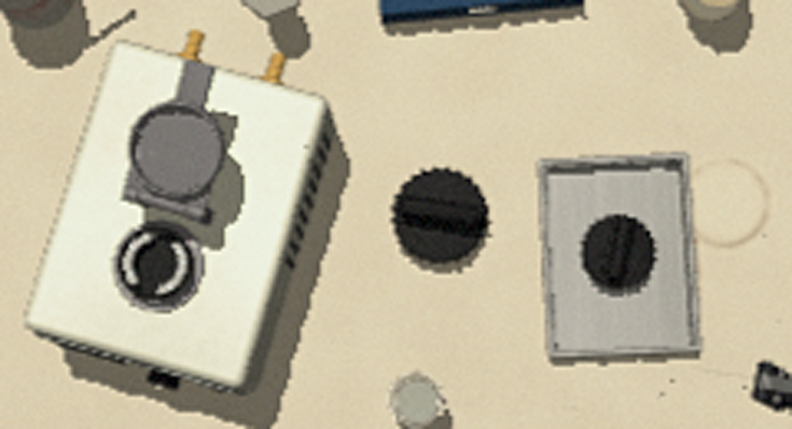

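The cap (top crop at 619,254) stands upright in the middle of the tray, the flap is back and the filler is open. The beaker, bottle and cylinder are all standing and the arm is clear. Handing in.

{"api": "arm_command", "payload": {
  "targets": [
    [-0.3,0,0,0,0],
    [-0.3,0,0,0,0],
    [-0.3,0,0,0,0]
  ]
}}

```text
t: 20.3
tcp_pos: [0.4261, -0.2068, 0.3093]
orientation: [-0.7, 0.078, -0.072, 0.706]
contact_force: [-0.2, 0.4, 0.9]
opening: 0.351
```

```bash
python3 - <<'E'
from rig import env
print(env.finish_job()); print(env.state()["t"])
E
```

```text
the job is handed in; nothing more can be done
None
the job is handed in; nothing more can be done
```

The job is handed in at about 20 s. The flap is back, and the filler cap was turned to its stop, lifted out and set down upright in the tray.

- **Flap:** I lifted it by the tab to about 1.3 rad. The pinch grip was starting to tilt the tool, so I let go and pushed the flap back with closed fingers. I put it at about 2.5–2.7 rad from the arm position and the pictures, above the 2.2 needed.
- **Cap:** I turned it about 1.15 rad anticlockwise. The torque rose to about 0.2 N m at the stop, and the cap then lifted out freely.
- **Last pictures:** The cap is upright within a few millimetres of the tray's centre. The filler is open, the arm is clear, and the beaker, bottle and cylinder were never touched. The larger cap on the bench was not touched either.
- **Unclear or imperfect:** My first closing on the tab was about 11 mm off, so I repeated it. At set-down the force reading showed no clear contact; I judged it by the tool no longer going down. No verdict was reported.

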